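# Park the rolling pin on the pastry board

### The job

The rolling pin has been left lying across the pastry board. Roll it over the board by pushing on its top with the fingertips, in as many strokes as you need, until it rests still on the green strip, lying along it, then take the hand away. The pin must roll on the board all the way: do not pinch it, lift it or shove it from low down on its side, and leave the mug, the jar and the biscuit cutter where they are.

Things in the scene. Friction and masses are not known exactly. Their poses are not given: they have to be found in the camera images.
- board: Fixed light-wood pastry board, 320 x 400 x 18 mm (x, y, z of its own frame), lying flat on the counter. Origin at the centre of its underside, its top face 18 mm above the counter. It may be turned about the vertical.
- strip: Flat green marker strip on the board's top, 24 mm wide (its x), 340 mm long (its y), nothing to bump over. Origin at its centre, at the height of the board's top. It lies towards the board's side nearer to or farther from the robot, 80 to 170 mm from the pin's start and parallel to it.
- pin: Loose wooden rolling pin, 0.45-0.75 kg: cylinder 60 mm across, 220 mm long, a red handle 24 mm across at each end (332 mm overall). Origin mid-length on its axis, 48 mm above the counter on the board (top at 78 mm). Its y runs along it; x, z turn as it rolls. It rolls freely, its top going twice as far as its axis; rolling resistance is small: let go at 0.1 m/s it coasts about 10 mm and stays.
- pin_mark (a point): Thin blue line, 60 mm long, on the surface of the pin at mid-length, 30 mm from the axis. At the start it is on top; it goes round as the pin rolls.
- mug: Loose white mug, 80 mm across, 90 mm high, standing on the counter beside the board's left (+y) end. Origin at the centre of its underside. To be left alone.
- jar: Loose amber jar with a red cap, 70 mm across, 120 mm high, standing on the counter beside the board's right (-y) end. Origin at the centre of its underside. To be left alone.
- cutter: Loose steel ring-shaped biscuit cutter, 64 mm across, 35 mm high, on the counter beside the board's right (-y) end. Origin at the centre of its underside. To be left alone.

How it is judged:
On the way:
1. the pin has rolled over, so that the blue line has gone round to its underside (height (world z) of pin_mark below 0.03 m).
At the end, for the whole second after the job is handed in: The pin rests on the board at rest, its axis over the green strip (within 14 mm of the strip's centre line and 40 mm lengthwise) and along it within 0.12 rad; the hand is clear of it (x of pin in the frame of strip between -0.014 and 0.014 m and y of pin in the frame of strip between -0.04 and 0.04 m and angle between the y axis of pin and the y axis of strip, either way round below 0.12 rad and height (world z) of pin between 0.044 and 0.052 m and linear speed of pin below 0.01 m/s and angular speed of pin below 0.3 rad/s); the robot touches nothing.
It fails at once if the pin is lifted off the board (axis more than 10 mm above its rolling height) (height (world z) of pin above 0.058 m).
It fails at once if the pin falls off the board (height (world z) of pin below 0.04 m).
It fails at once if the fingers touch the pin from low down its side or straddle it (grasp point lower than 58 mm above the counter, fingertips below the pin's axis) (contact force between the fingers and pin above 0.3 N and height (world z) of the grasp point below 0.058 m).
It fails at once if the mug, the jar or the cutter is moved (over 15 mm) or tipped (distance of any of mug, jar, cutter from where it was at the start of the episode above 0.015 m or angle between any of mug, jar, cutter's own z axis and vertical above 0.3 rad).
It also fails if it takes over 61 s, if anything falls off the work surface, if the arm or the gripper's body presses on something with over 40 N, if the wrist force passes 120 N, or if a joint passes its speed limit or range.

### The arm

A 6-joint arm with a two-finger parallel gripper is mounted at the origin on the work surface. World frame = base frame: x ahead of the robot, y to its left, z up, the work surface at z = 0. Lengths are in m, angles in rad, forces in N, time in s.
With the tool pointing down it reaches from about 0.425 to 0.95 m from the base axis. Payload 3.5 kg.
Tool frame: the origin (TCP) lies midway between the tips of the shut fingers; the grasp point (between the pads) lies 19 mm behind it (ctrl.tcp_to_grasp is the distance from the TCP to the grasp point, in m); z points along the fingers, x is the direction in which the jaws open and shut, and the axes are right-handed (so a half turn about z gives the same grasp; the last joint's range is limited). The gripper opens to 85 mm and grips with 20 to 120 N. Pads are 22 mm wide; open, the fingers measure 114 mm over their backs; the gripper's body (76 mm by 85 mm) begins 54 mm behind the grasp point. The pads swing forward as they close: fully open they stand 13 mm farther back than shut.
Start: joints at [1.023, 0.286, 1.577, -0, 1.279, -0.15], TCP at [0.261, 0.622, 0.231] pointing down, gripper open.
Joint ranges: [-2.77, 2.77], [-0.9, 2.22], [0.21, 2.48], [-1.53, 4.67], [0.24, 2.81], [-2.84, 2.84]. Speed limits (rad/s): [2.79, 2.79, 3.14, 3.14, 3.14, 3.14].

### API

Orientations are given as a unit quaternion [x, y, z, w].
In Python, from plant import ctrl, cams, workorder, spotter gives the robot as it stands. The module is installed in compiled form; this text tells all that it offers.
- The arm moves only by the tool send_rows, never from a script. Its argument "motion" is one flat list of numbers, 5 for each row, row after row: the shift along the tool's x, y, z in cm, then the turn about the tool's z in rad, then the finger opening in cm, from 0 to 8.54. In form: [tx, ty, tz, spin, gripper, tx, ty, tz, spin, gripper, ...]. A call has 1 to 12 rows; each row shifts and turns the pose as measured when the row begins, along the tool's axes as they then stand; what a row does not reach is not made up. A row lasts 1/10 s, in which the tool goes at most 50 mm and 8.59 degrees, less where a joint would pass 70% of its speed; a pose out of reach is approached as far as the arm can. A call is refused whole if a number of a shift passes 5 or a number of a turn 0.15, either way. A call with a gripper value outside its range is refused whole. The fingers move at their own pace and stop on an object; "grip_force" is the grip in N (left out, the last holds). Time passes only in rows, so rows that do not move let the fingers close. It gives the time, the measured TCP pose, the force and the opening at its end, in the units of the state.
- ctrl.get_state(): the state, without advancing time (a new reading comes with each control period).
- cams.read_camera(name): name is "scene" or "side" or "wrist"; returns (picture, depth): 480x640x3 uint8, red, green, blue; 480x640 float32, m along the optical axis (not along the pixel's ray), 0 where there is no reading.
- cams.camera_params(name): a dict with "fx", "fy", "cx", "cy" (pixels), "k1" (the pictures are not rectified: a ray, as slopes to the right and down, at radius r is drawn at 1 + k1 r^2 times it, then the intrinsics apply), "xyz" and "attitude" of the camera in the world; the wrist camera has in their place "mount" (4x4, takes a point from camera to tool coordinates, whose origin is the TCP and whose axes are the tool frame's). Camera axes: x right, y down, z forward; pixel columns grow to the right and rows downward; lengths in m; the calibration is good to about 2 mm. A picture is of the moment at which its call begins: read the wrist's pose just before it. camera_params takes no time and is no camera call.
- workorder.sign_off(): hands the job in, once; it reports no verdict.
Trained networks look in the newest picture that a camera, given by its name, has taken for a name from the list of things; names that differ only in an ending like _2 or _b are one class to them, and where a whole thing is asked for, a point or a joint stands for the part that bears it (a point fixed in the world has none). Each returns a list of dicts, best first, with "conf" (0 to 1); they miss things now and then, are a little off and sometimes report something else, mostly with a low value. They report only what shows in the picture. A call takes as long as a camera call.
- spotter.trace(target, camera): "mask" (480x640 bool, what is visible of it) and "bbox" ([left, top, width, height] in pixels, round what is visible of it).
The state is a dict: "time": time; "qpos": joint angles; "dq": joint speeds; "joint_efforts": joint torques, N m; "eef_pos": TCP position; "tcp_rot": TCP orientation; "contact_force": force on the tool from outside, world axes, zero at the start; "wrist_torque": the same for the moment, N m; "opening": opening from 0.0 (shut) to 1.0 (fully open).
Only numpy, scipy, OpenCV 4.12 (cv2) and the standard library are available. Lean on these libraries where they do the work, as an engineer would, in place of code of your own. Each camera call takes 0.05 s, during which the arm holds its last target.

## Working session

There is one attempt and no reset: what is moved stays moved. The work goes in short steps, Python scripts to look and compute and a tool call to move; the robot and the scene stay as the last step left them, time stands still between calls to the robot, and variables do not carry over. Pictures are saved under pics/ and viewed, and the job is handed in when it is done.

Besides the shell and the picture viewer there is one more tool, called as name(argument=value, ...) on one line, values as JSON. send_rows: Moves the arm, as the interface text tells. Its arguments: {"type":"object","properties":{"motion":{"type":"array","items":{"type":"number"}},"grip_force":{"type":"number"}},"required":["motion"]}

```bash
mkdir -p pics
cat > h.py <<'E'
import numpy as np, cv2
from scipy.spatial.transform import Rotation as R
from plant import ctrl, cams, workorder, spotter
def snap(name,fn=None):
    p,d=cams.read_camera(name)
    if fn: cv2.imwrite('pics/'+fn,p[:,:,::-1])
    return p,d
E
python3 - <<'E'
from h import *
s=ctrl.get_state(); print(s['time'],s['eef_pos'],s['tcp_rot'],s['contact_force'],s['opening'])
for c in ['scene','side','wrist']: print(c,cams.camera_params(c))
snap('scene','s0.png'); snap('side','d0.png')
E
```

```text
0.0 [0.26109941 0.62173529 0.22989816] [ 8.32873343e-01  5.53462324e-01 -1.09625145e-03  4.97909943e-04] [-0.41553888  0.57025398  0.177873  ] 1.0011759411524854
scene {'fx': 451.8013992647275, 'fy': 451.8013992647275, 'cx': 324.7404794616423, 'cy': 235.70608594273006, 'k1': -0.048911156325375134, 'xyz': array([1.14652297, 0.1881866 , 0.85315921]), 'attitude': array([ 0.59141268,  0.74373852, -0.24226764, -0.19593481])}
side {'fx': 536.9312947940969, 'fy': 536.9312947940969, 'cx': 310.1087932306238, 'cy': 247.79471047668062, 'k1': -0.12898335150673715, 'xyz': array([ 0.40756902, -0.83872507,  0.88754714]), 'attitude': array([ 0.91196083, -0.08322816,  0.03418809, -0.40028951])}
wrist {'fx': 430.6186272200948, 'fy': 430.6186272200948, 'cx': 318.2915942369586, 'cy': 248.65729304721026, 'k1': 0.01464073786464989, 'mount': array([[ 9.99999827e-01,  3.17289883e-04, -4.95344118e-04,
        -1.70896477e-03],
       [-1.70966536e-04,  9.62477224e-01,  2.71362422e-01,
        -6.73224870e-02],
       [ 5.62857982e-04, -2.71362290e-01,  9.62477112e-01,
        -1.42969476e-01],
       [ 0.00000000e+00,  0.00000000e+00,  0.00000000e+00,
         1.00000000e+00]])}
```

View pics/s0.png

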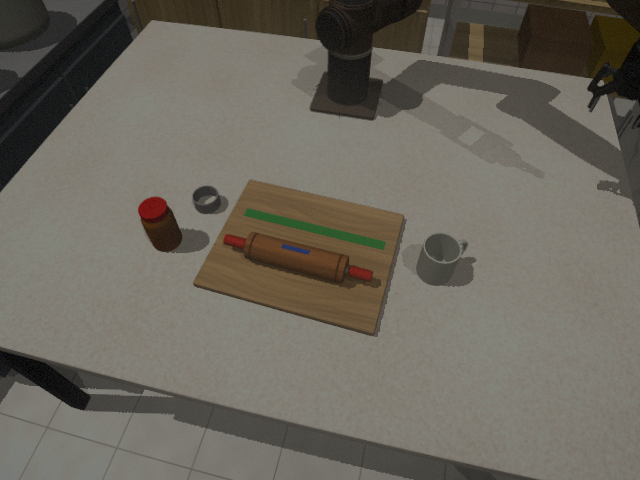

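View pics/d0.png

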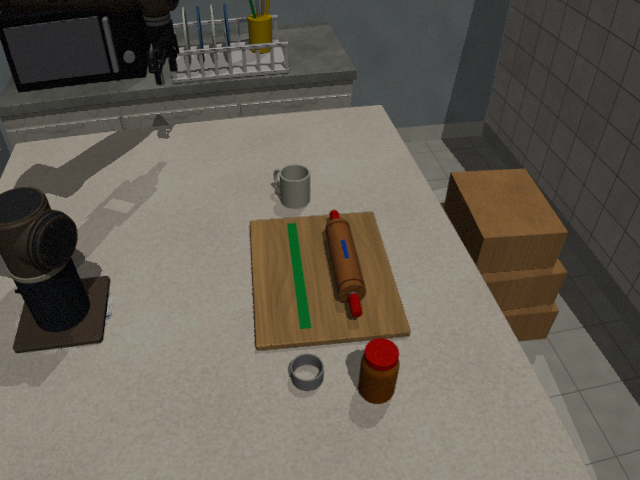

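Scene view: the green strip runs (245,213)–(384,245) with the pin parallel to it at (225,240)–(372,275). The strip is on the robot side. The mug is at (440,258), the jar at (160,225) and the cutter at (206,198). Next I'll measure the poses.

```bash
cat >> h.py <<'E'
def rays(cam,uv):
    P=cams.camera_params(cam); uv=np.asarray(uv,float).reshape(-1,2)
    d=np.c_[(uv[:,0]-P['cx'])/P['fx'],(uv[:,1]-P['cy'])/P['fy']]
    u=d.copy()
    for _ in range(20): u=d/(1+P['k1']*(u**2).sum(1,keepdims=True))
    u=np.c_[u,np.ones(len(u))]
    if 'mount' in P:
        s=ctrl.get_state(); Rt=R.from_quat(s['tcp_rot']).as_matrix(); M=P['mount']
        return u@(Rt@M[:3,:3]).T, np.array(s['eef_pos'])+Rt@M[:3,3]
    return u@R.from_quat(P['attitude']).as_matrix().T, P['xyz']
def onplane(cam,uv,z):
    r,o=rays(cam,uv); return o+r*((z-o[2])/r[:,2])[:,None]
def cloud(cam,mask,d):
    v,u=np.nonzero(mask&(d>0)); r,o=rays(cam,np.c_[u,v]); return o+r*d[v,u][:,None]
def green(p):
    h=cv2.cvtColor(p,cv2.COLOR_RGB2HSV); return cv2.inRange(h,(45,100,30),(85,255,255))>0
def blue(p):
    h=cv2.cvtColor(p,cv2.COLOR_RGB2HSV); return cv2.inRange(h,(105,120,30),(130,255,255))>0
def red(p):
    h=cv2.cvtColor(p,cv2.COLOR_RGB2HSV); return (cv2.inRange(h,(0,190,70),(5,255,255))|cv2.inRange(h,(174,190,70),(180,255,255)))>0
def strip(cam,p):
    m=green(p); n,l,st,_=cv2.connectedComponentsWithStats(m.astype(np.uint8)); k=1+np.argmax(st[1:,4])
    v,u=np.nonzero(l==k); X=onplane(cam,np.c_[u,v],0.018)[:,:2]
    (c,sz,a)=cv2.minAreaRect((X*1000).astype(np.float32)); B=cv2.boxPoints((c,sz,a))/1000
    e=[B[1]-B[0],B[2]-B[1]]; y=max(e,key=np.linalg.norm); y/=np.linalg.norm(y); y*=np.sign(y[1])
    return np.array(c)/1000,sz,y
from scipy.optimize import least_squares
def pinpose(cam,d,mask):
    X=cloud(cam,mask,d); X=X[(X[:,2]>0.03)&(X[:,2]<0.09)]
    c=X.mean(0)
    # radius-30 barrel points fit; axis horizontal at z 0.048
    mu=np.median(X[:,:2],0); _,_,V=np.linalg.svd(X[:,:2]-mu,full_matrices=False); y=V[0]*np.sign(V[0,1])
    t=(X[:,:2]-mu)@y; B=X[(t>np.median(t)-.08)&(t<np.median(t)+.08)]
    def f(q):
        y=np.array([np.sin(q[1]),np.cos(q[1])]);x=np.array([y[1],-y[0]])
        s=(B[:,:2]-mu)@x-q[0]; return np.hypot(s,B[:,2]-q[2])-.03
    q=least_squares(f,[0,np.arctan2(y[0],y[1]),.048],loss='soft_l1',f_scale=.002).x
    y=np.array([np.sin(q[1]),np.cos(q[1])]);x=np.array([y[1],-y[0]])
    t=(X[:,:2]-mu)@y; lo,hi=np.percentile(t,[.3,99.7])
    return mu+x*q[0]+y*(lo+hi)/2,y,q[2],hi-lo,np.abs(f(q)).mean()
E
python3 - <<'E'
from h import *
for c in ['scene','side']:
    p,d=snap(c); S=strip(c,p); print(c,'strip',S)
    t=spotter.trace('pin',c); print([(a['conf'],a['bbox']) for a in t])
    P=pinpose(c,d,t[0]['mask']); print('pin',P)
    y=S[2]; x=np.array([y[1],-y[0]]); print('rel',(P[0]-S[0])@x,(P[0]-S[0])@y, np.arctan2(P[1]@x,P[1]@y))
    for n in ['mug','jar','cutter']:
        t=spotter.trace(n,c); X=cloud(c,t[0]['mask'],d); print(n,t[0]['conf'],X.min(0),X.max(0))
print(ctrl.get_state()['time'])
E
```

```text
scene strip (array([0.53155811, 0.02286885]), (338.87530517578125, 23.808916091918945), array([0.06819574, 0.9976719 ], dtype=float32))
[(0.7, [223.9, 231.2, 150.2, 51.1])]
pin (array([0.63720647, 0.01279834]), array([0.06656274, 0.99778224]), np.float64(0.04795663620108095), np.float64(0.32636187526800287), np.float64(0.0010484504128281376))
rel 0.10608916606625844 -0.0028423020054107752 -0.0016367192043497934
mug 0.93 [ 0.45597408  0.26782595 -0.00407226] [0.61356149 0.38260892 0.09276266]
jar 0.7 [ 0.60032632 -0.33380112 -0.00068498] [ 0.66612556 -0.26694054  0.12414267]
cutter 0.69 [ 0.45462336 -0.30532264 -0.00406976] [ 0.53749721 -0.21816369  0.03912639]
side strip (array([0.53089575, 0.02219942]), (339.6583557128906, 23.208213806152344), array([0.0668705, 0.9977617], dtype=float32))
[(0.77, [324.3, 207.8, 44.7, 108.7])]
pin (array([0.63748597, 0.00798905]), array([0.06455248, 0.99791431]), np.float64(0.047246135670361115), np.float64(0.3259236115641532), np.float64(0.0025234288722227067))
rel 0.10730189399106671 -0.007050820280401821 -0.0023230411187169456
mug 0.65 [ 0.52254302  0.26429857 -0.006001  ] [0.62294538 0.44836106 0.09226528]
jar 0.6 [ 0.59288882 -0.34103704 -0.00365731] [ 0.69987079 -0.19145163  0.12349205]
cutter 0.75 [ 0.47117086 -0.28663708 -0.00448856] [ 0.5411181  -0.19321311  0.04023062]
0.6
```

send_rows(motion=[0,0,0,-0.11,8.5,0,0,0,-0.11,8.5,0,0,0,-0.11,8.5,-3.5,2.5,0,0,8.5,-3.5,2.5,0,0,8.5,-3.5,2.5,0,0,8.5,-3.5,2.5,0,0,8.5,-3.5,2.5,0,0,8.5,-3.5,2.5,0,0,8.5,-3.5,2.5,0,0,8.5,-3.5,2.5,0,0,8.5])

```text
time: 1.7
eef_pos: [0.45, 0.327, 0.2322]
tcp_rot: [0.722, 0.692, 0.003, -0.0]
contact_force: [0.7, 0.2, -0.6]
opening: 0.993
```

```bash
cat > st.py <<'E'
from h import *
T=np.array([0.637,0.0105]); y=np.array([.0668,.9978])
s=ctrl.get_state(); Rt=R.from_quat(s['tcp_rot']).as_matrix(); D=np.r_[T,0.12]-s['eef_pos']
print(s['time'],s['eef_pos'].round(4),'tool shift cm',(Rt.T@D*100).round(2),'spin',round(-(np.arctan2(y[1],y[0])-np.arctan2(Rt[1,0],Rt[0,0])),4),'zaxis',Rt[:,2].round(3),s['contact_force'].round(2),s['opening'])
E
python3 st.py
```

```text
1.7 [0.45   0.327  0.2322] tool shift cm [-30.87  20.    11.15] spin 0.0242 zaxis [ 0.003  0.004 -1.   ] [ 0.68  0.21 -0.56] 0.9929369351890682
```

send_rows(motion=[-3.6,2.4,0,0.024,8.5,-3.6,2.4,0,0,8.5,-3.6,2.4,0,0,8.5,-3.6,2.4,0,0,8.5,-3.6,2.4,0,0,8.5,-3.6,2.4,0,0,8.5,-3.6,2.4,2,0,8.5,-3.6,2.4,2,0,8.5,0,0,2,0,8.5,0,0,2,0,8.5])

```text
time: 2.7
eef_pos: [0.6361, 0.0074, 0.1581]
tcp_rot: [0.733, 0.68, 0.009, 0.007]
contact_force: [0.1, 1.0, 0.8]
opening: 0.997
```

```bash
python3 st.py
```

```text
2.7 [0.6361 0.0074 0.1581] tool shift cm [ 0.3  -0.02  3.81] spin -0.0088 zaxis [ 0.023  0.003 -1.   ] [0.09 1.05 0.76] 0.9967727948751323
```

send_rows(motion=[0.3,0.8,2.0,-0.009,8.5,0,0,2.0,0,8.5,0,0,2.0,0,8.5,0,0,1.0,0,8.5,0,0,0,0,8.5])

```text
time: 3.2
eef_pos: [0.6451, 0.0083, 0.0825]
tcp_rot: [0.731, 0.682, 0.008, 0.005]
contact_force: [-0.2, 0.7, -0.5]
opening: 0.996
```

```bash
python3 st.py; python3 -c "
from h import *
snap('side','d1.png')"
```

```text
3.2 [0.6451 0.0083 0.0825] tool shift cm [ 0.18 -0.75 -3.76] spin -0.0024 zaxis [ 0.018  0.003 -1.   ] [-0.16  0.68 -0.5 ] 0.9959404751687235
```

View pics/d1.png

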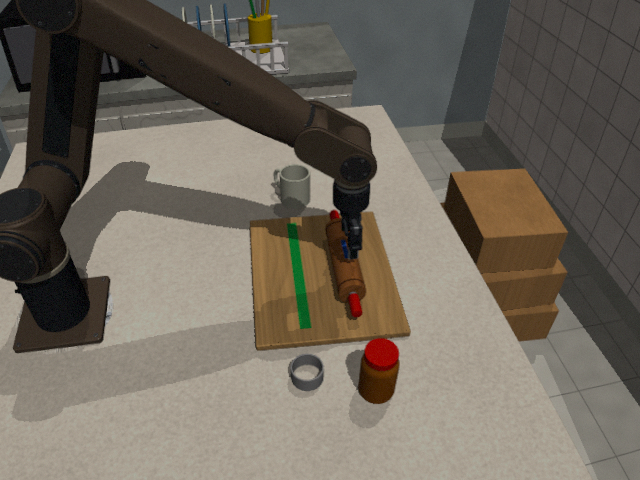

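The hand sits over the pin at (350,245), with both fingertips above its barrel. I'll lower it slowly until it touches.

send_rows(motion=[0,0,0.7,0,8.5,0,0,0.5,0,8.5,0,0,0.2,0,8.5])

```text
time: 3.55
eef_pos: [0.6481, 0.0081, 0.0723]
tcp_rot: [0.731, 0.682, 0.01, 0.008]
contact_force: [-0.7, 0.1, -0.7]
opening: 0.997
```

send_rows(motion=[0,0,0.2,0,8.5])

```text
time: 3.65
eef_pos: [0.6485, 0.0082, 0.0707]
tcp_rot: [0.731, 0.682, 0.01, 0.008]
contact_force: [0.5, 0.4, 0.3]
opening: 0.993
```

send_rows(motion=[0,0,0.2,0,8.5])

```text
time: 3.75
eef_pos: [0.6488, 0.0082, 0.069]
tcp_rot: [0.731, 0.682, 0.011, 0.009]
contact_force: [-0.9, -0.0, 0.4]
opening: 0.995
```

send_rows(motion=[0,-0.4,0.2,0,8.5])

```text
time: 3.85
eef_pos: [0.6454, 0.0084, 0.0672]
tcp_rot: [0.731, 0.682, 0.011, 0.009]
contact_force: [-0.1, -0.8, -0.1]
opening: 1.0
```

send_rows(motion=[0,0,0.2,0,8.5])

```text
time: 3.95
eef_pos: [0.6449, 0.0084, 0.0651]
tcp_rot: [0.731, 0.682, 0.011, 0.009]
contact_force: [-1.0, 0.3, 4.9]
opening: 0.998
```

send_rows(motion=[0,0,0.2,0,8.5])

```text
time: 4.05
eef_pos: [0.6465, 0.0083, 0.065]
tcp_rot: [0.731, 0.682, 0.012, 0.01]
contact_force: [-0.3, 1.5, 9.6]
opening: 0.992
```

send_rows(motion=[0,-0.8,0.15,0,8.5,0,-0.8,0.15,0,8.5])

```text
time: 4.25
eef_pos: [0.6339, 0.0091, 0.0652]
tcp_rot: [0.731, 0.683, 0.015, 0.014]
contact_force: [0.1, 0.9, 4.4]
opening: 0.996
```

send_rows(motion=[0,-0.8,0.15,0,8.5,0,-0.8,0.15,0,8.5,0,0,0,0,8.5])

```text
time: 4.55
eef_pos: [0.6193, 0.0102, 0.0652]
tcp_rot: [0.73, 0.683, 0.017, 0.017]
contact_force: [0.5, -0.9, -0.3]
opening: 0.992
```

```bash
cat > m.py <<'E'
from h import *
import sys
fn=sys.argv[1]
S0=np.array([.5312,.0225]); y=np.array([.0675,.9977]); x=np.array([y[1],-y[0]])
for c in ['scene','side']:
    p,d=snap(c,c+fn+'.png')
    t=spotter.trace('pin',c)
    if not t: print(c,'none'); continue
    try:
        P=pinpose(c,d,t[0]['mask']); print(c,t[0]['conf'],P[0].round(4),'z,len,res',np.round(P[2:],4),'rel',((P[0]-S0)@x).round(4),((P[0]-S0)@y).round(4),np.arctan2(P[1]@x,P[1]@y).round(4))
    except Exception as e: print(c,e)
s=ctrl.get_state(); e=s['eef_pos']; print(s['time'],'tcp',e.round(4),'tcp rel',((e[:2]-S0)@x).round(4),((e[:2]-S0)@y).round(4), s['contact_force'].round(1))
Rt=R.from_quat(s['tcp_rot']).as_matrix(); print('zaxis',Rt[:,2].round(3))
E
python3 m.py 2
```

```text
scene 0.6 [0.6242 0.0135] z,len,res [0.0479 0.3233 0.0011] rel 0.0934 -0.0027 -0.0008
side 0.65 [ 0.6211 -0.0165] z,len,res [0.0461 0.2751 0.0052] rel 0.0924 -0.0328 -0.0833
4.75 tcp [0.62   0.0101 0.0649] tcp rel 0.0895 -0.0064 [0.5 0.5 2.5]
zaxis [ 0.048 -0.001 -0.999]
```

send_rows(motion=[0,-0.9,0.2,0,8.5,0,-0.8,0.2,0,8.5,0,0,0.1,0,8.5,0,0,0,0,8.5])

```text
time: 5.15
eef_pos: [0.6077, 0.0107, 0.0644]
tcp_rot: [0.73, 0.683, 0.021, 0.021]
contact_force: [0.2, 1.0, 0.3]
opening: 0.991
```

```bash
python3 m.py 3
```

```text
scene 0.71 [0.6186 0.0134] z,len,res [0.0479 0.326  0.0011] rel 0.0878 -0.0032 0.0002
side 0.57 [ 0.613  -0.0187] z,len,res [0.0463 0.2667 0.0055] rel 0.0844 -0.0356 -0.1933
5.35 tcp [0.6079 0.0107 0.0643] tcp rel 0.0773 -0.0066 [-0.3  1.   2.6]
zaxis [ 0.06  -0.003 -0.998]
```

send_rows(motion=[0,0,-0.8,0,8.5,0,0,-0.8,0,8.5,0.1,1.0,0,0,8.5,0.1,1.0,0,0,8.5,0,0.2,0,0,8.5,0,0,0,0,8.5])

```text
time: 5.95
eef_pos: [0.6291, 0.0113, 0.0801]
tcp_rot: [0.73, 0.683, 0.019, 0.019]
contact_force: [0.5, 0.6, 0.2]
opening: 0.996
```

```bash
python3 m.py 4
```

```text
scene 0.68 [0.618  0.0132] z,len,res [0.0478 0.3231 0.0011] rel 0.0872 -0.0034 -0.0018
side 0.73 [0.6176 0.0086] z,len,res [0.047  0.3254 0.0039] rel 0.0872 -0.0081 -0.0187
6.15 tcp [0.6283 0.0114 0.08  ] tcp rel 0.0977 -0.0045 [ 1.1 -0.1 -0. ]
zaxis [ 0.054 -0.002 -0.999]
```

send_rows(motion=[0,0,0.8,0,8.5,0,-0.1,0.6,0,8.5,0,0,0.3,0,8.5,0,0,0.2,0,8.5])

```text
time: 6.55
eef_pos: [0.6327, 0.0111, 0.0649]
tcp_rot: [0.73, 0.683, 0.023, 0.024]
contact_force: [0.8, 0.9, 6.0]
opening: 0.996
```

send_rows(motion=[0,-0.9,0.2,0,8.5,0,-0.9,0.2,0,8.5,0,-0.9,0.2,0,8.5])

```text
time: 6.85
eef_pos: [0.6146, 0.0123, 0.0653]
tcp_rot: [0.73, 0.682, 0.03, 0.031]
contact_force: [-1.1, -0.1, 8.7]
opening: 0.995
```

send_rows(motion=[0,-0.9,0.2,0,8.5,0,-0.9,0.2,0,8.5,0,0,0.1,0,8.5,0,0,0,0,8.5])

```text
time: 7.25
eef_pos: [0.6015, 0.0132, 0.0649]
tcp_rot: [0.729, 0.682, 0.034, 0.037]
contact_force: [-0.3, -0.4, 1.1]
opening: 0.994
```

```bash
python3 m.py 5
```

```text
scene 0.7 [0.6046 0.0145] z,len,res [0.0478 0.3269 0.0011] rel 0.0738 -0.003 -0.002
side 0.78 [ 0.5992 -0.0175] z,len,res [0.046  0.269  0.0054] rel 0.0705 -0.0353 -0.1892
7.45 tcp [0.6016 0.0132 0.0648] tcp rel 0.0709 -0.0046 [ 0.3 -0.1  2. ]
zaxis [ 0.1   -0.007 -0.995]
```

send_rows(motion=[0,0,-3,0,8.5,0,0,-3,0,8.5,0,0,-3,0,8.5])

```text
time: 7.75
eef_pos: [0.5875, 0.0143, 0.1478]
tcp_rot: [0.73, 0.682, 0.029, 0.03]
contact_force: [1.1, 0.9, 0.5]
opening: 0.999
```

```bash
cat > z.py <<'E'
from h import *
s=ctrl.get_state(); Rt=R.from_quat(s['tcp_rot']).as_matrix(); print(s['time'],s['eef_pos'].round(4),'z',Rt[:,2].round(3),'x',Rt[:,0].round(3),s['qpos'].round(3),s['dq'].round(3))
E
python3 z.py
```

```text
7.75 [0.5875 0.0143 0.1478] z [ 0.082 -0.004 -0.997] x [0.067 0.998 0.002] [-0.152  0.136  1.916  0.01   1.008 -1.661] [-0.007 -0.429 -0.124 -0.004  0.566  0.002]
```

send_rows(motion=[0,3,0,0,8.5,0,3,0,0,8.5])

```text
time: 7.95
eef_pos: [0.6474, 0.0106, 0.157]
tcp_rot: [0.73, 0.682, 0.03, 0.031]
contact_force: [-0.2, -0.3, 0.1]
opening: 0.994
```

```bash
python3 z.py
```

```text
7.95 [0.6474 0.0106 0.157 ] z [ 0.086 -0.005 -0.996] x [0.067 0.998 0.001] [-0.143  0.25   1.764  0.009  1.041 -1.651] [ 0.042  0.562 -0.779 -0.004  0.188  0.043]
```

send_rows(motion=[0,0,0,0,8.5,0,0,0,0,8.5])

```text
time: 8.15
eef_pos: [0.6495, 0.0101, 0.1565]
tcp_rot: [0.73, 0.682, 0.03, 0.031]
contact_force: [0.2, 0.4, 0.9]
opening: 0.992
```

```bash
python3 z.py
```

```text
8.15 [0.6495 0.0101 0.1565] z [ 0.087 -0.005 -0.996] x [0.067 0.998 0.001] [-0.143  0.254  1.76   0.009  1.041 -1.651] [-0.002  0.021 -0.023 -0.    -0.013 -0.002]
```

send_rows(motion=[0,0,4,0,8.5,0,0,0,0,8.5])

```text
time: 8.35
eef_pos: [0.6511, 0.0102, 0.1146]
tcp_rot: [0.73, 0.682, 0.029, 0.03]
contact_force: [-1.3, -0.3, -1.3]
opening: 0.992
```

```bash
python3 z.py
```

```text
8.35 [0.6511 0.0102 0.1146] z [ 0.084 -0.004 -0.996] x [0.067 0.998 0.001] [-0.143  0.307  1.778  0.009  0.973 -1.652] [ 0.003 -0.095 -0.093  0.003  0.021  0.001]
```

send_rows(motion=[0,0,-4,0,8.5,0,0,-4,0,8.5,0,0,-4,0,8.5,0,0,0,0,8.5])

```text
time: 8.75
eef_pos: [0.636, 0.0115, 0.2361]
tcp_rot: [0.73, 0.683, 0.025, 0.026]
contact_force: [0.4, 0.3, 1.0]
opening: 0.995
```

```bash
python3 z.py
```

```text
8.75 [0.636  0.0115 0.2361] z [ 0.072 -0.003 -0.997] x [0.067 0.998 0.002] [-0.144  0.16   1.719  0.008  1.191 -1.651] [-0.002  0.018  0.079 -0.002  0.004  0.002]
```

send_rows(motion=[0,-1.7,4,0,8.5,0,0,0,0,8.5,0,-1.7,4,0,8.5,0,0,0,0,8.5,0,0,4,0,8.5,0,0,0,0,8.5,0,0,2.5,0,8.5,0,0,0,0,8.5])

```text
time: 9.55
eef_pos: [0.62, 0.0128, 0.1052]
tcp_rot: [0.729, 0.683, 0.031, 0.032]
contact_force: [0.3, 0.1, -0.2]
opening: 0.997
```

```bash
python3 m.py 6
```

```text
scene 0.57 [0.6046 0.0145] z,len,res [0.0478 0.3268 0.0011] rel 0.0737 -0.003 -0.0006
side 0.86 [0.6046 0.0109] z,len,res [0.0472 0.3274 0.0029] rel 0.074 -0.0066 -0.0034
9.75 tcp [0.6229 0.0123 0.1097] tcp rel 0.0922 -0.0039 [-0.6  0.9  0.7]
zaxis [ 0.099 -0.006 -0.995]
```

send_rows(motion=[0,-0.7,1.5,0,8.5,0,-0.6,1.5,0,8.5,0,0,0.7,0,8.5,0,0,0.4,0,8.5,0,0,0,0,8.5])

```text
time: 10.25
eef_pos: [0.6161, 0.0127, 0.0703]
tcp_rot: [0.729, 0.682, 0.036, 0.039]
contact_force: [-1.1, 0.3, 0.3]
opening: 0.992
```

```bash
python3 z.py
```

```text
10.25 [0.6161 0.0127 0.0703] z [ 0.106 -0.007 -0.994] x [ 0.066  0.998 -0.   ] [-0.147  0.287  1.899  0.011  0.849 -1.659] [ 0.    -0.004 -0.007 -0.    -0.002 -0.002]
```

send_rows(motion=[0,-0.2,0.5,0,8.5,0,0,0.2,0,8.5])

```text
time: 10.45
eef_pos: [0.6174, 0.0125, 0.0655]
tcp_rot: [0.729, 0.682, 0.038, 0.041]
contact_force: [-0.0, 0.3, 4.7]
opening: 0.998
```

send_rows(motion=[0,-1.0,0.05,0,8.5,0,-1.0,0.05,0,8.5,0,-1.0,0.05,0,8.5])

```text
time: 10.75
eef_pos: [0.5911, 0.0141, 0.065]
tcp_rot: [0.729, 0.682, 0.042, 0.045]
contact_force: [0.7, 0.3, 4.6]
opening: 0.997
```

```bash
python3 m.py 7
```

```text
scene 0.55 [0.5923 0.0153] z,len,res [0.0478 0.3263 0.0011] rel 0.0614 -0.0031 0.0001
side 0.9 [ 0.5892 -0.0187] z,len,res [0.046  0.267  0.0053] rel 0.0607 -0.0372 -0.0556
10.95 tcp [0.5908 0.0141 0.065 ] tcp rel 0.06 -0.0043 [-0.3  0.9  5.4]
zaxis [ 0.122 -0.009 -0.992]
```

send_rows(motion=[0,-1.0,0.05,0,8.5,0,-1.0,0.1,0,8.5,0,-0.4,0.1,0,8.5,0,0,0.05,0,8.5,0,0,0,0,8.5])

```text
time: 11.45
eef_pos: [0.5638, 0.0158, 0.0615]
tcp_rot: [0.729, 0.682, 0.043, 0.047]
contact_force: [-1.1, -0.1, 2.7]
opening: 0.992
```

```bash
python3 m.py 8
```

```text
scene 0.61 [0.5826 0.0154] z,len,res [0.0478 0.3274 0.0011] rel 0.0518 -0.0036 -0.0015
side 0.59 [ 0.581  -0.0153] z,len,res [0.0466 0.2729 0.005 ] rel 0.0523 -0.0343 -0.0157
11.65 tcp [0.5647 0.0157 0.0616] tcp rel 0.0339 -0.0045 [-0.7 -1.   4.6]
zaxis [ 0.126 -0.01  -0.992]
```

send_rows(motion=[0,0,-2.0,0,8.5,0,0,-2,0,8.5,0,3.0,0.5,0,8.5,0,0,0,0,8.5,0,0,1.2,0,8.5,0,0,0.5,0,8.5,0,0,0,0,8.5])

```text
time: 12.35
eef_pos: [0.5842, 0.0153, 0.0737]
tcp_rot: [0.729, 0.683, 0.037, 0.04]
contact_force: [-0.1, 0.5, -0.8]
opening: 0.994
```

```bash
python3 m.py 9
```

```text
scene 0.59 [0.583  0.0156] z,len,res [0.0478 0.3253 0.0011] rel 0.0521 -0.0034 -0.0011
side 0.73 [ 0.5804 -0.0165] z,len,res [0.0463 0.2694 0.005 ] rel 0.0517 -0.0356 -0.0512
12.55 tcp [0.5856 0.0151 0.0758] tcp rel 0.0548 -0.0037 [ 0.7 -0.2  1.1]
zaxis [ 0.112 -0.008 -0.994]
```

send_rows(motion=[0,0.7,0.4,0,8.5,0,0,0.6,0,8.5,0,0,0.3,0,8.5])

```text
time: 12.85
eef_pos: [0.5965, 0.0143, 0.0653]
tcp_rot: [0.729, 0.682, 0.04, 0.043]
contact_force: [0.4, 0.4, 8.5]
opening: 0.994
```

send_rows(motion=[0,0,0.15,0,8.5])

```text
time: 12.95
eef_pos: [0.5986, 0.0141, 0.0652]
tcp_rot: [0.729, 0.682, 0.041, 0.045]
contact_force: [0.0, -0.0, 6.7]
opening: 0.999
```

send_rows(motion=[0,-1.0,0.05,0,8.5,0,-1.0,0.05,0,8.5,0,-1.0,0.05,0,8.5,0,-1.0,0.05,0,8.5])

```text
time: 13.35
eef_pos: [0.5653, 0.0163, 0.0648]
tcp_rot: [0.728, 0.682, 0.047, 0.051]
contact_force: [0.1, 0.3, 6.3]
opening: 0.996
```

send_rows(motion=[0,-1.0,0.1,0,8.5,0,-0.5,0.1,0,8.5,0,0,0.05,0,8.5,0,0,0,0,8.5])

```text
time: 13.75
eef_pos: [0.5513, 0.0173, 0.0639]
tcp_rot: [0.728, 0.682, 0.05, 0.054]
contact_force: [-0.6, 0.3, 2.2]
opening: 0.995
```

```bash
python3 m.py 10
```

```text
scene 0.91 [0.5607 0.0182] z,len,res [0.0478 0.3242 0.0011] rel 0.0297 -0.0023 -0.0001
side 0.78 [ 0.5592 -0.0139] z,len,res [0.0464 0.273  0.0051] rel 0.0304 -0.0344 -0.0185
13.95 tcp [0.5517 0.0173 0.0639] tcp rel 0.0208 -0.0038 [-0.5 -0.2  3.4]
zaxis [ 0.146 -0.011 -0.989]
```

send_rows(motion=[0,0,-2.0,0,8.5,0,0,-2,0,8.5,0,3.0,0.5,0,8.5,0,0,0,0,8.5,0,0,1.2,0,8.5,0,0,0.8,0,8.5,0,0,0,0,8.5])

```text
time: 14.65
eef_pos: [0.5725, 0.0162, 0.0745]
tcp_rot: [0.728, 0.682, 0.044, 0.047]
contact_force: [0.7, 0.2, -0.7]
opening: 0.995
```

```bash
python3 m.py 11
```

```text
scene 0.73 [0.5606 0.0174] z,len,res [0.0478 0.3257 0.0011] rel 0.0297 -0.0031 0.0001
side 0.88 [0.5591 0.0017] z,len,res [0.0465 0.3031 0.0047] rel 0.0293 -0.0189 -0.0262
14.85 tcp [0.5742 0.016  0.0771] tcp rel 0.0433 -0.0036 [-0.2  0.6  0.2]
zaxis [ 0.133 -0.01  -0.991]
```

send_rows(motion=[0,-0.6,0.5,0,8.5,0,-0.2,0.4,0,8.5,0,0,0.3,0,8.5])

```text
time: 15.15
eef_pos: [0.5689, 0.0163, 0.0657]
tcp_rot: [0.728, 0.682, 0.047, 0.051]
contact_force: [-0.8, 0.3, 14.6]
opening: 0.998
```

send_rows(motion=[0,0,0.1,0,8.5])

```text
time: 15.25
eef_pos: [0.5703, 0.0161, 0.066]
tcp_rot: [0.728, 0.682, 0.048, 0.052]
contact_force: [-0.2, -0.3, 4.6]
opening: 0.992
```

send_rows(motion=[0,-1.0,0.05,0,8.5,0,-1.0,0.05,0,8.5,0,-1.0,0.05,0,8.5,0,-1.0,0.05,0,8.5,0,-0.5,0.05,0,8.5,0,0,0,0,8.5])

```text
time: 15.85
eef_pos: [0.5289, 0.0187, 0.0633]
tcp_rot: [0.728, 0.681, 0.053, 0.058]
contact_force: [0.5, -0.5, 0.4]
opening: 0.994
```

```bash
python3 m.py 12
```

```text
scene 0.87 [0.5417 0.019 ] z,len,res [0.0477 0.3237 0.0011] rel 0.0107 -0.0028 -0.001
side 0.66 [ 0.5406 -0.0129] z,len,res [0.0464 0.2724 0.005 ] rel 0.0118 -0.0347 0.0006
16.05 tcp [0.5299 0.0186 0.0633] tcp rel -0.001 -0.004 [-1.   0.2  3.4]
zaxis [ 0.157 -0.012 -0.988]
```

send_rows(motion=[0,0,-2.0,0,8.5,0,0,-2,0,8.5,0,2.4,0.5,0,8.5,0,0,0,0,8.5,0,0,1.2,0,8.5,0,0,0.8,0,8.5,0,0,0,0,8.5])

```text
time: 16.75
eef_pos: [0.5463, 0.018, 0.0749]
tcp_rot: [0.728, 0.682, 0.049, 0.052]
contact_force: [-0.1, -0.2, -1.1]
opening: 0.996
```

```bash
python3 m.py 13
```

```text
scene 0.86 [0.5421 0.0189] z,len,res [0.0478 0.3258 0.0011] rel 0.0111 -0.0028 -0.0011
side 0.74 [ 0.5398 -0.0163] z,len,res [0.0465 0.265  0.0051] rel 0.0112 -0.0381 -0.0351
16.95 tcp [0.5478 0.0178 0.0773] tcp rel 0.0169 -0.0036 [0.7 0.5 0.4]
zaxis [ 0.147 -0.01  -0.989]
```

send_rows(motion=[0,0,0.6,0,8.5,0,0,0.4,0,8.5,0,0,0.2,0,8.5])

```text
time: 17.25
eef_pos: [0.5505, 0.0176, 0.066]
tcp_rot: [0.728, 0.681, 0.051, 0.055]
contact_force: [-0.9, -0.9, 9.5]
opening: 0.994
```

send_rows(motion=[0,-0.8,0.05,0,8.5,0,-0.8,0.05,0,8.5,0,-0.4,0.0,0,8.5,0,0,0,0,8.5])

```text
time: 17.65
eef_pos: [0.5335, 0.0187, 0.0655]
tcp_rot: [0.728, 0.681, 0.054, 0.058]
contact_force: [0.1, -1.0, 0.2]
opening: 0.997
```

```bash
python3 m.py 14
```

```text
scene none
side 0.76 [ 0.5319 -0.0134] z,len,res [0.0461 0.2702 0.0052] rel 0.0031 -0.0358 -0.0184
17.85 tcp [0.5341 0.0187 0.0654] tcp rel 0.0031 -0.0036 [0.2 0.8 1.6]
zaxis [ 0.158 -0.011 -0.987]
```

send_rows(motion=[0,-0.7,0.05,0,8.5,0,0,0,0,8.5,0,0,0,0,8.5])

```text
time: 18.15
eef_pos: [0.5279, 0.0189, 0.0646]
tcp_rot: [0.728, 0.681, 0.055, 0.059]
contact_force: [0.3, -0.6, 0.4]
opening: 0.994
```

```bash
python3 m.py 15
```

```text
scene 0.63 [0.533  0.0207] z,len,res [0.0477 0.3207 0.0011] rel 0.0019 -0.0017 -0.0015
side 0.74 [ 0.5309 -0.0142] z,len,res [0.0462 0.2691 0.0054] rel 0.0022 -0.0367 -0.0191
18.35 tcp [0.528  0.0188 0.0645] tcp rel -0.003 -0.0039 [-0.4 -0.5  1.2]
zaxis [ 0.161 -0.012 -0.987]
```

Within 2 mm of the strip's centre line. Taking the hand up and away.

send_rows(motion=[0,0,-1.5,0,8.5,0,0,-3,0,8.5,0,0,-4,0,8.5,0,0,-4,0,8.5,0,0,-3,0,8.5,0,0,0,0,8.5,0,0,0,0,8.5])

```text
time: 19.05
eef_pos: [0.4988, 0.021, 0.2177]
tcp_rot: [0.728, 0.681, 0.051, 0.055]
contact_force: [-0.3, 0.7, 0.2]
opening: 0.996
```

```bash
python3 m.py 16
python3 - <<'E'
from h import *
p,d=snap('scene')
for n in ['mug','jar','cutter']:
    t=spotter.trace(n,'scene'); 
    if t: X=cloud('scene',t[0]['mask'],d); print(n,t[0]['conf'],X.min(0),X.max(0))
E
```

```text
scene 0.92 [0.5328 0.0194] z,len,res [0.0477 0.3256 0.0011] rel 0.0018 -0.003 -0.0007
side 0.58 [0.5331 0.0153] z,len,res [0.0472 0.3268 0.0026] rel 0.0024 -0.0071 -0.0003
19.25 tcp [0.4983 0.0211 0.2161] tcp rel -0.0327 -0.0036 [ 0.1  0.1 -0.4]
zaxis [ 0.145 -0.01  -0.989]
mug 0.7 [ 0.48754357  0.26923475 -0.00158896] [0.61319667 0.36901251 0.09318898]
jar 0.55 [ 0.50788398 -0.4143504  -0.00221076] [ 0.66612049 -0.26746389  0.12490735]
cutter 0.97 [ 0.44860333 -0.2903939  -0.00163851] [ 0.53807054 -0.21829449  0.0382013 ]
```

View pics/scene16.png

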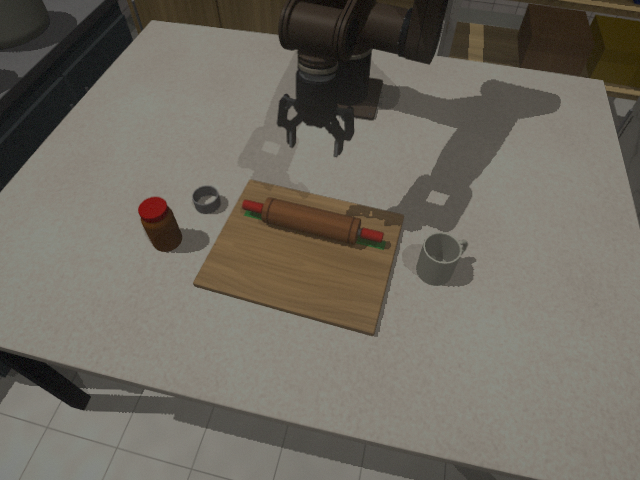

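View pics/side16.png

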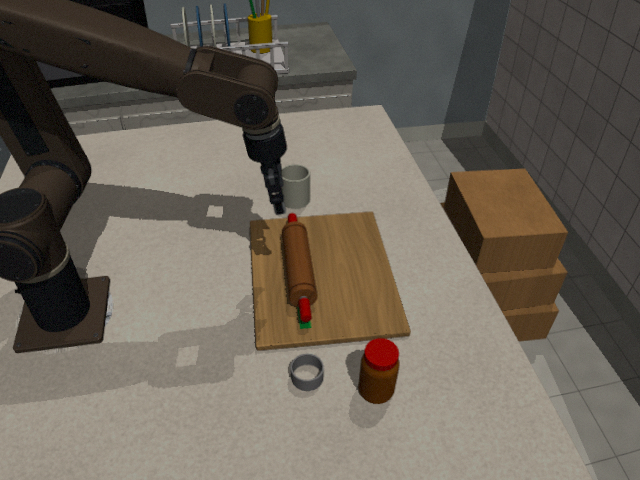

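Both views show the pin lying on the strip, from (245,205) to (382,237) in the scene view. The hand is clear, the other objects are in place and the blue line is out of sight.

```bash
python3 -c "
from h import *
print(workorder.sign_off())"
```

```text
the job is handed in; nothing more can be done
None
```

The pin now rests on the green strip, and I handed the job in at about 19 s. I rolled it about 105 mm towards the robot in six strokes, with both open fingertips on its top. The highest vertical force I read was about 15 N.

**Pin position:** The two cameras put the axis 1.8 mm and 2.4 mm from the strip's centre line. Lengthwise it is 3 to 7 mm off, and its angle to the strip is under 0.001 rad. I measured its height at 47 to 48 mm. It was in the same place just before and after I lifted the hand away.

**Hand and other things:** The hand was about 15 cm above the pin at hand-in. The mug, jar and cutter look unmoved in the before and after pictures. I didn't measure their final positions precisely, because stray points blurred those measurements.

**Not confirmed directly:**
- **Blue line:** I never saw it on the underside. It is out of sight in the last pictures, and 105 mm of rolling means about 3.5 rad of turn, which takes it past the bottom.
- **Side camera:** its lengthwise and angle readings disagreed with the scene camera while the hand blocked its view of the pin. The two agreed again once the hand was away.
- **Gripper tilt:** the gripper drifted to about 0.16 rad of tilt over the strokes. The fingertips still stayed on top of the pin.

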